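# Shut the sample box and show the notched glass plate, label end up

### The arm

A 7-joint arm with a two-finger parallel gripper is mounted at the origin on the work surface. World frame = base frame: x ahead of the robot, y to its left, z up, the work surface at z = 0. Lengths are in m, angles in rad, forces in N, time in s.
With the tool pointing down it reaches from about 0.4 to 0.85 m from the base axis. Payload 10.4 kg.
Tool frame: the origin (TCP) lies between the finger pads; the fingertips stand 17 mm ahead of it and the grasp point (between the pads) lies 2 mm behind it; z points along the fingers, y is the direction in which the jaws open and shut (so a half turn about z gives the same grasp; the last joint's range is limited). The gripper opens to 85 mm and grips with 20 to 120 N. Pads are 22 mm wide; open, the fingers measure 114 mm over their backs; the gripper's body (76 mm by 85 mm) begins 54 mm behind the grasp point. The pads swing forward as they close: fully open they stand 13 mm farther back than shut.
Start: joints at [-1.31, 0.332, -0.065, 1.46, 0.022, 1.35, -0.088], TCP at [0.175, 0.6, 0.248] pointing down, gripper open.
Joint ranges: [-2.6, 2.6], [-0.5, 2.12], [-1.47, 1.34], [0.16, 2.42], [-1.27, 4.41], [0.06, 2.06], [-2.6, 2.6]. Speed limits (rad/s): [2.22, 2.22, 2.79, 2.79, 3.14, 3.14, 3.14].

### API

Orientations are given as a unit quaternion [x, y, z, w].
In Python, from workcell import manip gives the robot as it stands.
- The arm moves only by the tool jog_arm, never from a script. Its argument "steps" is one flat list of numbers, 5 for each row, row after row: the finger opening in m, from 0 to 0.0854, then the shift along the tool's x, y, z in m, then the turn about the tool's z in rad. In form: [gripper, x, y, z, twist, gripper, x, y, z, twist, ...]. A call has exactly 10 rows; each row is the pose to reach, as a shift and turn from the pose commanded when the call began, along the tool's axes at that moment; what a row does not reach only later rows make up. A row lasts 1/10 s, in which the tool goes at most 50 mm and 8.59 degrees, less where a joint would pass 70% of its speed; a pose out of reach is approached as far as the arm can. A call with a gripper value outside its range is refused whole. The fingers move at their own pace and stop on an object; "grip_force" is the grip in N (left out, the last holds). Time passes only in rows, so rows that repeat a pose let the fingers close, or fill a call up. It gives the time, the measured TCP pose, the force and the opening at its end, in the units of the state.
- manip.get_obs(): the state, without advancing time (a new reading comes with each control period).
- manip.camera(name): name is "scene" or "top"; returns (picture, depth): 400x640x3 uint8, red, green, blue; 400x640 float32, m along the optical axis (not along the pixel's ray), 0 where there is no reading.
- manip.calibration(name): a dict with "mtx" (3x3 intrinsics, pixels), "k1" (the pictures are not rectified: a ray, as slopes to the right and down, at radius r is drawn at 1 + k1 r^2 times it, then the intrinsics apply), "world_to_cam" (4x4, takes a point from world to camera coordinates). Camera axes: x right, y down, z forward; pixel columns grow to the right and rows downward; lengths in m; the calibration is good to about 2 mm. A picture is of the moment at which its call begins. calibration takes no time and is no camera call.
- manip.hand_in(): hands the job in, once; it reports no verdict.
The state is a dict: "clock": time; "joint_pos": joint angles; "joint_velocities": joint speeds; "tau": joint torques, N m; "position": TCP position; "ee_rot": TCP orientation; "ft_force": force on the tool from outside, world axes, zero at the start; "torque": the same for the moment, N m; "grip_width": opening from 0.0 (shut) to 1.0 (fully open).
Only numpy, scipy, OpenCV 4.12 (cv2) and the standard library are available. Lean on these libraries where they do the work, as an engineer would, in place of code of your own. Each camera call takes 0.05 s, during which the arm holds its last target.

### The job

The sample box is loaded: first close its hinged lid fully. Then pick up the glass plate with the notched corner, hold it over the small rubber check mat about 20 cm above the bench, and show its label: the frosted end, which is the end with the notch, tipped up by about 40 degrees as the higher end, the face that lay upward still on the upper side. Finish while holding it there, still in the gripper and steady, and leave everything else where it is.

Things in the scene. Friction and masses are not known exactly. Their poses are not given: they have to be found in the camera images.
- notched_plate: Glass sample plate lying flat at any yaw: 120 (x) x 40 (y) x 8 mm (z), about 0.1 kg. Its last 30 mm towards +x are frosted (paler): the label end. The corner at +x, +y is cut away by a square 14 x 14 mm notch; the other three are square. Origin: centre of the underside of the uncut outline; +z points out of the label face, up at the start. Free bench for the fingers on all sides, 25 mm or more.
- square_plate_a: Glass sample plate lying flat, 120 x 40 x 8 mm, about 0.1 kg, the same glass and the same frosted 30 mm end (towards its own +x) as the notched plate, but with four square corners. Not to be moved. Origin: centre of its underside.
- square_plate_b: Glass sample plate lying flat, 120 x 40 x 8 mm, about 0.1 kg, the same glass and the same frosted 30 mm end (towards its own +x) as the notched plate, but with four square corners. Not to be moved. Origin: centre of its underside.
- sample_box: Plywood box fixed to the bench, 140 (x) x 160 (y) x 65 mm high, holding five plates on edge below its rim. Origin: centre of its underside; its lid is hinged along the top edge of its +x side; its front is its -x side.
- lid (a joint): Angle of the box lid, a flat plywood panel 140 x 160 x 8 mm with no knob, only a small steel lip at the middle of its free edge: 0 = shut on the rim, 1.57 = upright, 1.75 = stop. The stiff hinge (0.13 N m, a push of 1 to 3 N near the edge) keeps the lid where it is left, so it must be pushed all the way down. Starts open at 1.0 to 1.6.
- lid_hinge (a point): Point on the hinge line, middle of the lid's width, 65 mm above the bench, level with the lid's underside when shut.
- lid_edge (a point): Middle of the lid's free edge, on its outer (upper when shut) face, 140 mm from the hinge line and 8 mm above the underside plane.
- check_mat: Thin grey rubber mat fixed on the bench, 130 (x) x 160 (y) x 3 mm; the plate is shown above it. Origin: centre of its underside.
- tape_roll: Roll of paper tape lying flat, 100 mm across, 25 mm high. Bystander. Origin: centre of its underside.
- crayon_cup: White plastic cup, 72 mm across, 95 mm high, with crayons standing up to 125 mm. Bystander. Origin: centre of its underside.
- glue_jar: White jar, 50 mm across, 75 mm high. Bystander. Origin: centre of its underside.
- brush: Paint brush lying on the bench, 190 mm long (along its x). Bystander.

How it is judged:
By the outcome, as a careful person would: the job done as asked, in the order asked, and still so for the second after the job is handed in, while the arm keeps its last pose, push and grip.
It also fails if it takes over 58 s, if anything falls off the work surface, if the arm or the gripper's body presses on something with over 40 N, if the wrist force passes 120 N, or if a joint passes its speed limit or range.

## Working session

There is one attempt and no reset: what is moved stays moved. The work goes in short steps, Python scripts to look and compute and a tool call to move; the robot and the scene stay as the last step left them, time stands still between calls to the robot, and variables do not carry over. Pictures are saved under pics/ and viewed, and the job is handed in when it is done.

Besides the shell and the picture viewer there is one more tool, called after "Call:" as a command line: name --argument value ..., lists and objects as JSON in quotes. jog_arm: Moves the arm, as the interface text tells. Its arguments: {"type":"object","properties":{"steps":{"type":"array"},"grip_force":{"type":"number"}},"required":["steps"]}

```bash
mkdir -p pics; ls; python3 - <<'E'
from workcell import manip
import cv2,numpy as np
o=manip.get_obs()
for k,v in o.items(): print(k,np.round(v,3))
for n in("scene","top"):
    p,d=manip.camera(n); cv2.imwrite(f"pics/{n}0.png",cv2.cvtColor(p,cv2.COLOR_RGB2BGR)); np.save(f"{n}0.npy",d); np.save(f"{n}0_rgb.npy",p)
    c=manip.calibration(n); print(n,c)
E
```

```text
pics
clock 0.0
joint_pos [-1.31   0.333 -0.065  1.461  0.022  1.35  -0.088]
joint_velocities [-0.    -0.     0.     0.    -0.     0.001 -0.   ]
tau [-1.0000e-03 -6.2545e+01  4.9000e-02 -3.9162e+01  1.6000e-02  1.0000e-02
 -0.0000e+00]
position [0.175 0.6   0.248]
ee_rot [ 0.141  0.99  -0.001 -0.   ]
ft_force [ 0.742 -0.358  0.125]
torque [ 0.036  0.056 -0.08 ]
grip_width 1.002
scene {'mtx': array([[511.74236374,   0.        , 323.48577579],
       [  0.        , 511.74236374, 203.08474981],
       [  0.        ,   0.        ,   1.        ]]), 'k1': -0.055836453017148714, 'world_to_cam': array([[-0.30722809,  0.95160959, -0.00707788,  0.2310564 ],
       [ 0.81807103,  0.26030065, -0.51283853, -0.41289633],
       [-0.48617969, -0.16334861, -0.8584559 ,  1.59420151],
       [ 0.        ,  0.        ,  0.        ,  1.        ]])}
top {'mtx': array([[394.26276309,   0.        , 315.66364176],
       [  0.        , 394.26276309, 196.82500878],
       [  0.        ,   0.        ,   1.        ]]), 'k1': -0.06193781908251314, 'world_to_cam': array([[ 0.02121432, -0.99977435,  0.00109916, -0.06581921],
       [-0.97088029, -0.02086359, -0.23865491,  0.58323748],
       [ 0.23862399,  0.00399575, -0.97110382,  1.01008593],
       [ 0.        ,  0.        ,  0.        ,  1.        ]])}
```

View pics/scene0.png

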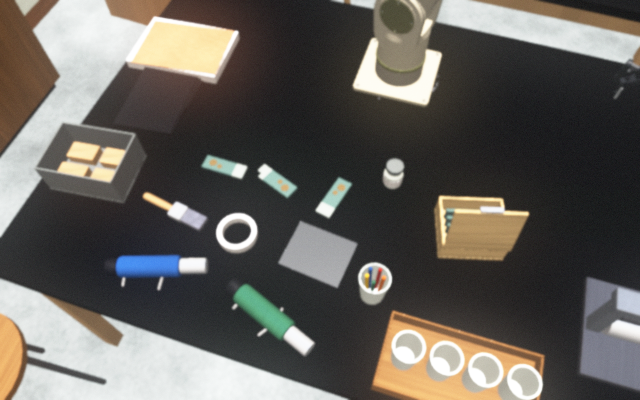

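View pics/top0.png

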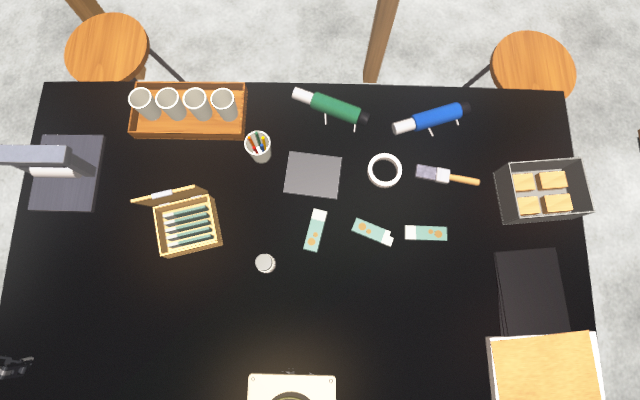

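```bash
python3 - <<'E'
import cv2,numpy as np
t=cv2.imread("pics/top0.png"); s=cv2.imread("pics/scene0.png")
a=cv2.resize(t[195:275,290:460],None,fx=4.6,fy=4.6,interpolation=cv2.INTER_CUBIC)
cv2.imwrite("pics/t_plates.png",a)
a=cv2.resize(s[140:230,190:370],None,fx=4.4,fy=4.4,interpolation=cv2.INTER_CUBIC)
cv2.imwrite("pics/s_plates.png",a)
a=np.hstack([cv2.resize(t[170:270,120:230],(400,364),interpolation=cv2.INTER_CUBIC),cv2.resize(s[180:280,425:535],(400,364),interpolation=cv2.INTER_CUBIC)])
cv2.imwrite("pics/box.png",a)
E
```

```text
(no output)
```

View pics/t_plates.png

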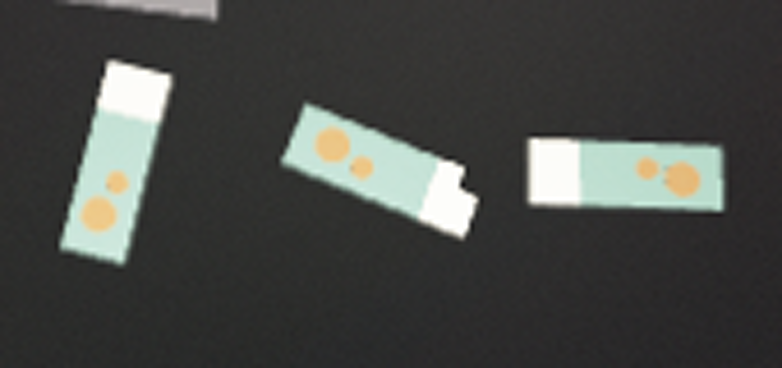

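View pics/s_plates.png

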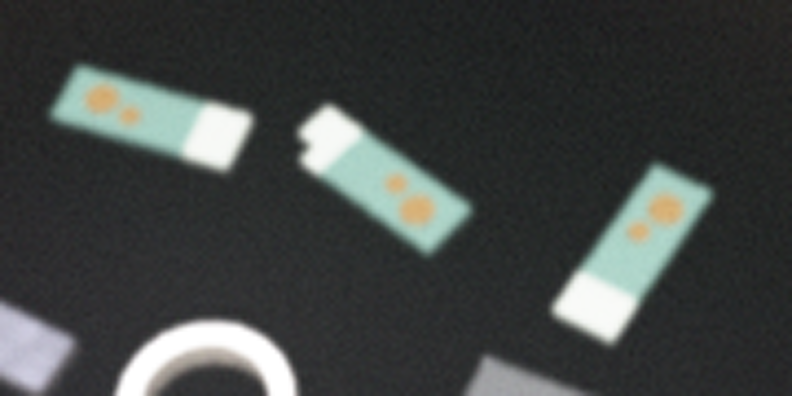

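View pics/box.png

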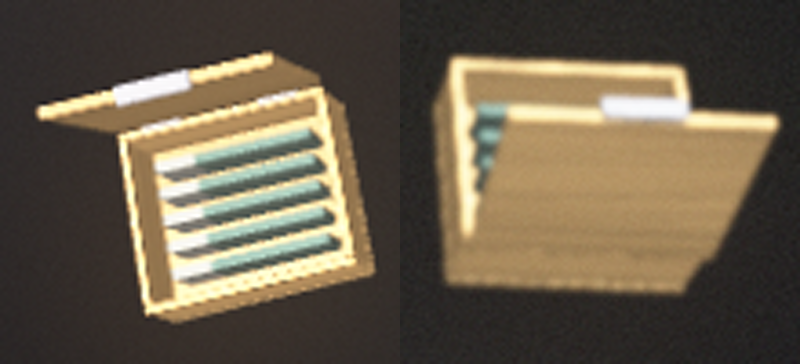

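```bash
cat > h.py <<'E'
import cv2,numpy as np
from workcell import manip
C={n:manip.calibration(n) for n in("scene","top")}
def ray(n,uv):
    c=C[n];K=c["mtx"];x=(uv[0]-K[0,2])/K[0,0];y=(uv[1]-K[1,2])/K[1,1]
    rd=np.hypot(x,y);r=rd
    for _ in range(20): r=rd/(1+c["k1"]*r*r)
    f=r/rd if rd>0 else 1
    T=c["world_to_cam"];R=T[:3,:3]
    return -R.T@T[:3,3], R.T@np.array([x*f,y*f,1])
def plane(n,uv,z):
    o,d=ray(n,uv);return o+d*(z-o[2])/d[2]
def tri(us,ut):
    A=[];b=[];
    (o1,d1),(o2,d2)=ray("scene",us),ray("top",ut)
    d1=d1/np.linalg.norm(d1);d2=d2/np.linalg.norm(d2)
    P=lambda d:np.eye(3)-np.outer(d,d)
    M=P(d1)+P(d2);p=np.linalg.solve(M,P(d1)@o1+P(d2)@o2)
    g=np.linalg.norm(np.cross(d1,d2)@(o1-o2))/np.linalg.norm(np.cross(d1,d2))
    return p,g
def proj(n,p):
    c=C[n];T=c["world_to_cam"];q=T[:3,:3]@np.asarray(p)+T[:3,3];x=q[:2]/q[2];x=x*(1+c["k1"]*(x@x));return c["mtx"][:2,:2]@x+c["mtx"][:2,2]
E
python3 - <<'E'
from h import *
np.set_printoptions(precision=4,suppress=True)
print("base z check", plane("top",(292,374),0))
# plates by masks
for n,roi in(("top",(290,195,460,275)),("scene",(190,140,370,230))):
    im=cv2.imread(f"pics/{n}0.png");x0,y0,x1,y1=roi
    g=im[y0:y1,x0:x1];up=cv2.resize(g,None,fx=4,fy=4,interpolation=cv2.INTER_CUBIC)
    m=(up[:,:,1]>110).astype(np.uint8)
    cs,_=cv2.findContours(m,cv2.RETR_EXTERNAL,cv2.CHAIN_APPROX_NONE)
    for c in cs:
        if cv2.contourArea(c)<1500: continue
        px=(c[:,0]+0.5)/4-0.5+np.array([x0,y0])
        W=np.array([plane(n,p,0.008)[:2] for p in px],np.float32)*1000
        r=cv2.minAreaRect(W); b=cv2.boxPoints(r)
        ap=cv2.approxPolyDP(c,6,True)[:,0]/4+[x0,y0]
        print(n,"px",px.mean(0),"ctr",r[0],"size",r[1],r[2],"corners",b.round(0).tolist(), 'area',cv2.contourArea(W)/4800)
print('box')
pairs={"lip_mid":((492.3,208.8),(161.8,194.2)),"rimFL":((452/3.64-110+425,0),(0,0))}
p,g=tri((492.3,208.8),(161.8,194.2));print("lip",p,g)
for nm,uv in dict(FL=(160.7,255.7),HL=(153.5,207.6),HR=(208.5,194.7),FR=(217.5,243.6)).items(): print(nm,plane("top",uv,0.065))
d=np.load("top0.npy")
for uv in((132,200),(190,187)): print('d',d[uv[1]-2:uv[1]+3,uv[0]-2:uv[0]+3].round(3).tolist())
E
```

```text
base z check [ 0.1142 -0.0003  0.    ]
top px [425.3919 232.5462] ctr (501.45343017578125, -369.1883544921875) size (123.28374481201172, 43.201927185058594) 88.63104248046875 corners [[478.0, -430.0], [522.0, -431.0], [525.0, -308.0], [481.0, -307.0]] area 1.0512857091744081
top px [372.5876 231.6709] ctr (501.8003234863281, -218.74136352539062) size (122.88906860351562, 44.13315200805664) 68.15554809570312 corners [[458.0, -268.0], [499.0, -284.0], [545.0, -170.0], [504.0, -153.0]] area 1.0198742210488612
top px [314.802  229.7905] ctr (504.1363830566406, -52.60011291503906) size (43.71318054199219, 123.58480834960938) 76.4140396118164 corners [[439.0, -59.0], [559.0, -88.0], [569.0, -46.0], [449.0, -17.0]] area 1.0544189401183757
scene px [307.7906 227.0139] ctr (606.0827026367188, -86.7434310913086) size (24.6660213470459, 66.13612365722656) 17.68869972229004 corners [[584.0, -59.0], [604.0, -122.0], [628.0, -115.0], [608.0, -51.0]] area 0.17753549514348074
scene px [236.9716 221.7551] ctr (649.8956909179688, -266.6613464355469) size (50.69635772705078, 107.06214904785156) 17.7415
[... 1534 characters left out ...]
9265137, 0.9369999766349792, 0.9380000233650208, 0.9390000104904175, 0.9419999718666077], [1.1490000486373901, 0.9380000233650208, 0.9440000057220459, 0.9449999928474426, 0.9480000138282776]]
d [[0.9520000219345093, 0.949999988079071, 0.9470000267028809, 0.9480000138282776, 0.9509999752044678], [0.9480000138282776, 0.9459999799728394, 0.949999988079071, 0.9480000138282776, 0.9480000138282776], [0.9470000267028809, 0.9480000138282776, 0.9490000009536743, 0.949999988079071, 0.9509999752044678], [0.9470000267028809, 0.9480000138282776, 0.9490000009536743, 0.9539999961853027, 0.9549999833106995], [0.9559999704360962, 0.9589999914169312, 0.9639999866485596, 0.968999981880188, 0.9700000286102295]]
```

```bash
cat >> h.py <<'E'
from scipy.spatial.transform import Rotation as Ro
np.set_printoptions(precision=4,suppress=True)
def rel(*pts,yaw=None):
    "world targets -> tool shifts; yaw = world angle (deg) of tool x"
    o=manip.get_obs();p=np.array(o["position"]);R=Ro.from_quat(o["ee_rot"]).as_matrix()
    print("t",o["clock"],"pos",p,"toolx",np.degrees(np.arctan2(R[1,0],R[0,0])).round(1),"toolz",R[:,2],"F",np.array(o["ft_force"]),"g",o["grip_width"],"q",np.array(o["joint_pos"]))
    for q in pts: print(q,"->",(R.T@(np.array(q)-p)).round(4))
    if yaw is not None:
        a=np.degrees(np.arctan2(R[1,0],R[0,0])); d=(yaw-a+180)%360-180; print("twist",-np.radians(d), "or half-turn alt",-np.radians((d+360)%360-180))
E
python3 - <<'E'
from h import *
rel((.35,.36,.33),(.63,.336,.33),yaw=195)
d=np.load("top0.npy"); 
for uv in ((50,160),(90,160),(60,190),(138,100),(258,145)):
    o,r=ray("top",uv); print(uv,o+r*d[uv[1],uv[0]])
E
```

```text
t 0.1 pos [0.1749 0.5997 0.2476] toolx 163.7 toolz [-0.0003 -0.0012 -1.    ] F [-0.4828 -0.7077  0.0012] g 1.0031512671239802 q [-1.3096  0.3328 -0.0647  1.4608  0.0216  1.3499 -0.0885]
(0.35, 0.36, 0.33) -> [-0.2352 -0.1812 -0.0822]
(0.63, 0.336, 0.33) -> [-0.5107 -0.1258 -0.0822]
twist -0.5455786233962621 or half-turn alt 2.596014030193531
(50, 160) [0.6408 0.6361 0.1809]
(90, 160) [0.6967 0.6281 0.019 ]
(60, 190) [0.6022 0.7072 0.0173]
(138, 100) [0.8725 0.4836 0.0642]
(258, 145) [0.7561 0.1235 0.0096]
```

Call:
jog_arm --steps '[0, -0.03, -0.025, -0.02, -0.07, 0, -0.06, -0.05, -0.04, -0.14, 0, -0.09, -0.075, -0.06, -0.21, 0, -0.12, -0.1, -0.08, -0.28, 0, -0.16, -0.12, -0.085, -0.35, 0, -0.2, -0.14, -0.085, -0.42, 0, -0.24, -0.16, -0.085, -0.49, 0, -0.28, -0.17, -0.085, -0.545, 0, -0.32, -0.17, -0.085, -0.545, 0, -0.36, -0.165, -0.085, -0.545]' --grip_force 30

```text
clock: 1.1
position: [0.4759, 0.3393, 0.3336]
ee_rot: [-0.13, 0.992, 0.0, 0.0]
ft_force: [0.1, 1.1, 0.4]
grip_width: -0.002
```

```bash
python3 - <<'E'
from h import *
rel((.63,.336,.33),(.635,.337,.2),yaw=195)
E
```

```text
t 1.1 pos [0.4759 0.3393 0.3336] toolx -165.1 toolz [ 0.0003  0.0003 -1.    ] F [0.1041 1.0614 0.4109] g -0.002355199214735621 q [-0.8482  0.208   0.1805  1.4444 -0.0372  1.4921  1.1626]
(0.63, 0.336, 0.33) -> [-0.1481 -0.0429  0.0036]
(0.635, 0.337, 0.2) -> [-0.1531 -0.0432  0.1336]
twist -0.0013581783801009724 or half-turn alt 3.140234475209692
```

Call:
jog_arm --steps '[0, -0.04, -0.012, 0, 0, 0, -0.08, -0.024, 0, 0, 0, -0.12, -0.036, 0, 0, 0, -0.15, -0.043, 0, 0, 0, -0.15, -0.043, 0, 0, 0, -0.15, -0.043, 0.04, 0, 0, -0.15, -0.043, 0.08, 0, 0, -0.15, -0.043, 0.12, 0, 0, -0.15, -0.043, 0.15, 0, 0, -0.15, -0.043, 0.15, 0]'

```text
clock: 2.1
position: [0.6275, 0.3373, 0.1781]
ee_rot: [-0.131, 0.991, -0.002, -0.004]
ft_force: [-0.0, -0.3, 0.4]
grip_width: 0.001
```

```bash
python3 - <<'E'
from h import *
rel(yaw=195)
p=np.array(manip.get_obs()["position"]);bx=np.array([.966,.257]);print((p[:2]-[.5656,.319])@bx,(p[:2]-[.5656,.319])@[-.257,.966])
for n in("scene","top"):
    im,_=manip.camera(n);im=im[...,::-1]
    cv2.imwrite(f"pics/{n}1.png",im[130:330,340:640] if n=="scene" else im[60:300,40:340])
a=cv2.imread("pics/scene1.png");b=cv2.imread("pics/top1.png")
cv2.imwrite("pics/c1.png",np.hstack([cv2.resize(a,(390,260)),cv2.resize(b,(390,312))[:260]]))
E
```

```text
t 2.1 pos [0.6275 0.3373 0.1781] toolx -165.0 toolz [-0.0075 -0.0041 -1.    ] F [-0.0245 -0.2508  0.416 ] g 0.0006573371021588299 q [-0.7005  0.5748  0.219   1.2844 -0.1229  1.3039  1.3504]
twist 4.632346175256445e-05 or half-turn alt -3.1415463301280404
0.06448057166119635 0.0017601382789300798
```

View pics/c1.png

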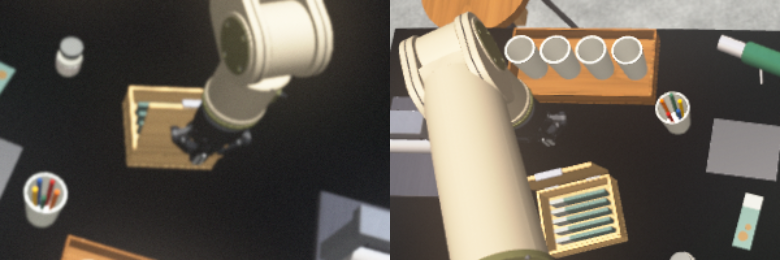

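Call:
jog_arm --steps '[0, 0.03, 0, 0, 0, 0, 0.06, 0, 0, 0, 0, 0.08, 0, 0.001, 0, 0, 0.1, 0, 0.003, 0, 0, 0.115, 0, 0.011, 0, 0, 0.128, 0, 0.022, 0, 0, 0.138, 0, 0.034, 0, 0, 0.147, 0, 0.048, 0, 0, 0.152, 0, 0.06, 0, 0, 0.155, 0, 0.067, 0]'

```text
clock: 3.2
position: [0.4811, 0.2986, 0.1172]
ee_rot: [-0.13, 0.991, 0.001, 0.001]
ft_force: [0.1, 0.8, 0.2]
grip_width: -0.005
```

Call:
jog_arm --steps '[0, 0.001, 0, 0.005, 0, 0, 0.002, 0, 0.011, 0, 0, 0.003, 0, 0.016, 0, 0, 0.003, 0, 0.02, 0, 0, 0.003, 0, 0.021, 0, 0, 0.003, 0, 0.021, 0, 0, 0.003, 0, 0.021, 0, 0, 0.003, 0, 0.021, 0, 0, 0.003, 0, 0.021, 0, 0, 0.003, 0, 0.021, 0]'

```text
clock: 4.2
position: [0.4778, 0.2973, 0.0954]
ee_rot: [-0.13, 0.991, 0.0, 0.0]
ft_force: [-0.7, -0.1, -0.4]
grip_width: 0.003
```

```bash
python3 - <<'E'
from h import *
rel(yaw=195)
p=np.array(manip.get_obs()["position"]);bx=np.array([.966,.257]);print((p[:2]-[.5656,.319])@bx,(p[:2]-[.5656,.319])@[-.257,.966])
E
```

```text
t 4.2 pos [0.4778 0.2973 0.0954] toolx -165.0 toolz [ 0.0002  0.0002 -1.    ] F [-0.6585 -0.0512 -0.3996] g 0.003214210366691341 q [-0.7985  0.3323  0.1894  1.8097 -0.0729  1.006   1.2518]
twist -0.0006010981187644771 or half-turn alt 3.140991555471029
-0.09035982135728479 0.0015565759447360805
```

Call:
jog_arm --steps '[0, 0.005, 0, 0.003, 0, 0, 0.005, 0, 0.004, 0, 0, 0.005, 0, 0.005, 0, 0, 0.005, 0, 0.006, 0, 0, 0.005, 0, 0.007, 0, 0, 0.005, 0, 0.008, 0, 0, 0.005, 0, 0.008, 0, 0, 0.005, 0, 0.008, 0, 0, 0.005, 0, 0.008, 0, 0, 0.005, 0, 0.008, 0]'

```text
clock: 5.2
position: [0.4725, 0.296, 0.0901]
ee_rot: [-0.13, 0.991, 0.0, -0.001]
ft_force: [-14.9, -7.9, 32.5]
grip_width: -0.001
```

```bash
python3 - <<'E'
from h import *
rel()
for n in("scene","top"):
    im,_=manip.camera(n);im=im[...,::-1]
    cv2.imwrite(f"pics/{n}2.png",im[130:330,340:640] if n=="scene" else im[60:300,40:340])
a=cv2.imread("pics/scene2.png");b=cv2.imread("pics/top2.png")
cv2.imwrite("pics/c2.png",np.hstack([cv2.resize(a,(390,260)),cv2.resize(b,(390,312))[:260]]))
E
```

```text
t 5.2 pos [0.4725 0.296  0.0901] toolx -165.0 toolz [-0.0011  0.0007 -1.    ] F [-14.9385  -7.85    32.484 ] g -0.001246199720630336 q [-0.8008  0.3292  0.1875  1.8265 -0.0734  0.993   1.2489]
```

View pics/c2.png

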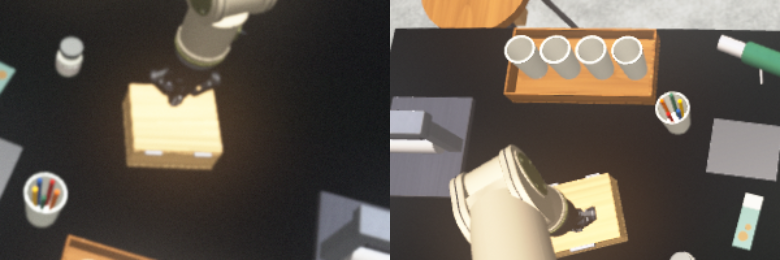

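```bash
python3 - <<'E'
from h import *
rel((.4725,.296,.2),(.5115,-.1955,.2),(.5115,-.1955,.06),yaw=68)
im=cv2.imread("pics/top0.png")
b=im.astype(int);m=((b.max(2)-b.min(2)<25)&(b.mean(2)>85)&(b.mean(2)<190)).astype(np.uint8);m[:145]=0;m[205:]=0;m[:,:275]=0;m[:,350:]=0
m=cv2.morphologyEx(m,cv2.MORPH_OPEN,np.ones((3,3)))
cs,_=cv2.findContours(m,cv2.RETR_EXTERNAL,cv2.CHAIN_APPROX_NONE);c=max(cs,key=cv2.contourArea)
W=np.array([plane("top",p,0.003)[:2] for p in c[:,0]],np.float32)*1000;print(cv2.minAreaRect(W))
E
```

```text
t 5.3 pos [0.4725 0.296  0.0901] toolx -165.0 toolz [-0.0012  0.0006 -1.    ] F [-15.5512  -9.3272  34.0718] g -0.0003405448739769127 q [-0.8008  0.3292  0.1875  1.8266 -0.0734  0.993   1.2489]
(0.4725, 0.296, 0.2) -> [ 0.0001  0.0001 -0.1099]
(0.5115, -0.1955, 0.2) -> [ 0.0893 -0.4848 -0.1102]
(0.5115, -0.1955, 0.06) -> [ 0.0892 -0.4849  0.0298]
twist 2.2159158233286362 or half-turn alt -0.9256768302611572
((669.8355712890625, -41.93457794189453), (160.6819305419922, 131.3490447998047), 83.90829467773438)
```

Call:
jog_arm --steps '[0, 0, 0, -0.04, 0.0, 0, 0, 0, -0.08, 0.1, 0, 0, 0, -0.11, 0.24, 0, 0.01, -0.045, -0.113, 0.38, 0.055, 0.02, -0.09, -0.113, 0.52, 0.055, 0.03, -0.135, -0.113, 0.66, 0.055, 0.035, -0.18, -0.113, 0.8, 0.055, 0.04, -0.225, -0.113, 0.94, 0.055, 0.05, -0.27, -0.113, 1.08, 0.055, 0.055, -0.315, -0.113, 1.22]'

```text
clock: 6.3
position: [0.5007, -0.0245, 0.2004]
ee_rot: [0.464, 0.886, 0.0, -0.0]
ft_force: [1.1, -0.7, 0.2]
grip_width: 0.643
```

```bash
python3 - <<'E'
from h import *
rel((.5115,-.1955,.2),(.5115,-.1955,.05),yaw=68)
E
```

```text
t 6.3 pos [ 0.5007 -0.0245  0.2004] toolx 124.7 toolz [ 0.0003  0.0006 -1.    ] F [ 1.14   -0.7175  0.2261] g 0.6431853951986348 q [-0.5519  0.0866  0.5418  1.8723 -0.0486  1.1952  0.6123]
(0.5115, -0.1955, 0.2) -> [-0.1467 -0.0885  0.0003]
(0.5115, -0.1955, 0.05) -> [-0.1467 -0.0886  0.1503]
twist 0.9901426970298067 or half-turn alt -2.1514499565599863
```

Call:
jog_arm --steps '[0.055, -0.03, -0.018, 0, 0.14, 0.055, -0.06, -0.036, 0, 0.28, 0.055, -0.09, -0.054, 0, 0.42, 0.055, -0.12, -0.072, 0, 0.56, 0.055, -0.147, -0.0885, 0, 0.7, 0.055, -0.147, -0.0885, 0.03, 0.84, 0.055, -0.147, -0.0885, 0.06, 0.99, 0.055, -0.147, -0.0885, 0.1, 0.99, 0.055, -0.147, -0.0885, 0.13, 0.99, 0.055, -0.147, -0.0885, 0.13, 0.99]'

```text
clock: 7.3
position: [0.5106, -0.1929, 0.0668]
ee_rot: [0.827, 0.562, -0.003, -0.002]
ft_force: [-0.6, 0.2, -0.4]
grip_width: 0.644
```

```bash
python3 - <<'E'
from h import *
rel((.5115,-.1955,.025),yaw=68)
for n in("scene","top"):
    im,_=manip.camera(n);im=im[...,::-1]
    cv2.imwrite(f"pics/{n}3.png",im[130:250,190:370] if n=="scene" else im[180:300,290:470])
a=cv2.imread("pics/scene3.png");b=cv2.imread("pics/top3.png")
cv2.imwrite("pics/c3.png",np.hstack([cv2.resize(a,(396,264)),cv2.resize(b,(396,264))]))
E
```

```text
t 7.3 pos [ 0.5106 -0.1929  0.0668] toolx 68.4 toolz [-0.0066  0.0008 -1.    ] F [-0.6014  0.224  -0.4167] g 0.6436974069090371 q [-0.3163  0.4127  0.7097  1.8899 -0.3222  0.9628  0.1628]
(0.5115, -0.1955, 0.025) -> [-0.0021  0.0021  0.0418]
twist 0.0061618895285104796 or half-turn alt -3.1354307640612826
```

View pics/c3.png

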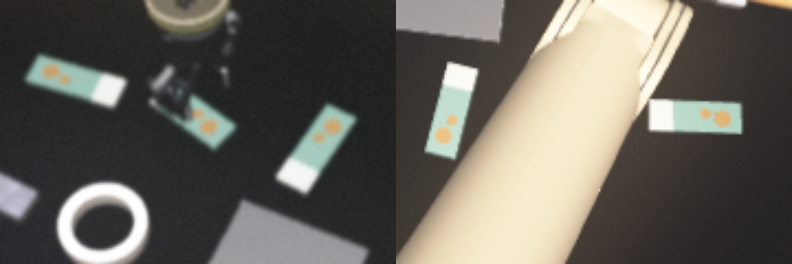

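Call:
jog_arm --steps '[0.055, 0, 0, 0.01, 0, 0.055, 0, 0, 0.02, 0, 0.055, 0, 0, 0.03, 0, 0.055, 0, 0, 0.035, 0, 0.055, 0, 0, 0.037, 0, 0.055, 0, 0, 0.039, 0, 0.055, 0, 0, 0.041, 0, 0.055, 0, 0, 0.043, 0, 0.055, 0, 0, 0.043, 0, 0.055, 0, 0, 0.043, 0]'

```text
clock: 8.4
position: [0.5132, -0.1938, 0.0274]
ee_rot: [0.827, 0.562, 0.0, 0.0]
ft_force: [-0.1, -0.6, -0.0]
grip_width: 0.647
```

```bash
python3 - <<'E'
from h import *
rel((.5115,-.1955,.025),yaw=68)
for n in("scene",):
    im,_=manip.camera(n);im=im[...,::-1]
    cv2.imwrite(f"pics/c4.png",cv2.resize(im[130:250,190:370],(792,528),interpolation=cv2.INTER_CUBIC))
print(proj("scene",(.5115,-.1955,.008)),proj("scene",(.5115+.0257,-.1955-.0103,.01)),proj("scene",(.5115-.0257,-.1955+.0103,.01)))
E
```

```text
t 8.4 pos [ 0.5132 -0.1938  0.0274] toolx 68.3 toolz [ 0.0002  0.     -1.    ] F [-0.0959 -0.5961 -0.0402] g 0.6470492591154676 q [-0.2811  0.4764  0.6728  1.9085 -0.3782  0.8855  0.2033]
(0.5115, -0.1955, 0.025) -> [-0.0023 -0.001   0.0024]
twist 0.0059489003870898645 or half-turn alt -3.1356437532027037
[281.6167 184.6317] [274.5641 190.9853] [288.4471 177.5712]
```

View pics/c4.png

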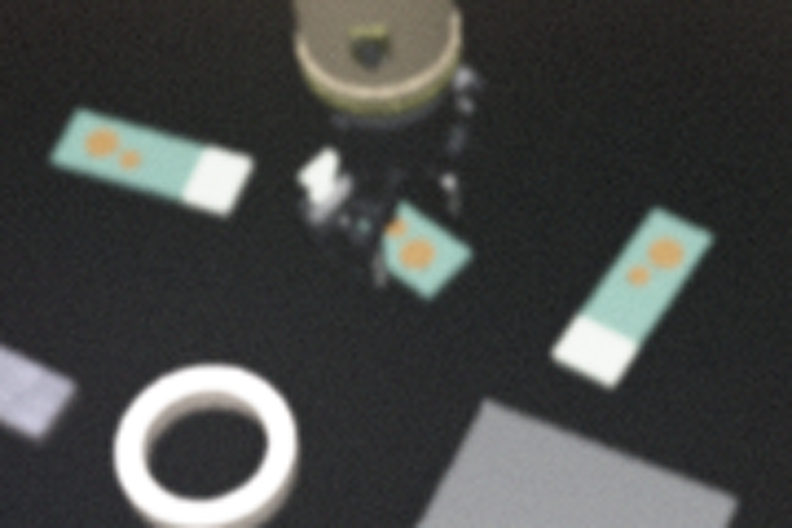

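Call:
jog_arm --steps '[0.055, -0.001, -0.001, 0.002, 0.006, 0.055, -0.002, -0.001, 0.004, 0.006, 0.055, -0.002, -0.001, 0.006, 0.006, 0.055, -0.002, -0.001, 0.008, 0.006, 0.055, -0.002, -0.001, 0.01, 0.006, 0.055, -0.002, -0.001, 0.012, 0.006, 0.055, -0.002, -0.001, 0.013, 0.006, 0.055, -0.002, -0.001, 0.014, 0.006, 0.055, -0.002, -0.001, 0.014, 0.006, 0.055, -0.002, -0.001, 0.014, 0.006]'

```text
clock: 9.45
position: [0.5115, -0.1952, 0.0133]
ee_rot: [0.829, 0.559, 0.0, -0.0]
ft_force: [-0.2, -0.6, 0.3]
grip_width: 0.642
```

Call:
jog_arm --steps '[0.055, 0, 0, -0.001, 0, 0.05, 0, 0, -0.001, 0, 0.046, 0, 0, -0.001, 0, 0.043, 0, 0, -0.001, 0, 0.038, 0, 0, -0.001, 0, 0.03, 0, 0, -0.001, 0, 0.03, 0, 0, -0.001, 0, 0.03, 0, 0, -0.001, 0, 0.03, 0, 0, -0.001, 0, 0.03, 0, 0, -0.001, 0]' --grip_force 50

```text
clock: 10.45
position: [0.5125, -0.1956, 0.0159]
ee_rot: [0.829, 0.559, 0.001, 0.0]
ft_force: [-3.5, 1.4, 19.0]
grip_width: 0.45
```

Call:
jog_arm --steps '[0.03, 0, 0, -0.003, 0, 0.03, 0, 0, -0.01, 0, 0.03, 0, 0, -0.03, 0, 0.03, 0, 0, -0.06, 0, 0.03, 0, 0, -0.09, 0, 0.03, 0, 0, -0.12, 0, 0.03, 0, 0, -0.15, 0, 0.03, 0, 0, -0.17, 0, 0.03, 0, 0, -0.17, 0, 0.03, 0, 0, -0.17, 0]'

```text
clock: 11.45
position: [0.5114, -0.1951, 0.1841]
ee_rot: [0.829, 0.559, 0.0, -0.0]
ft_force: [-0.3, 0.4, -1.5]
grip_width: 0.446
```

```bash
python3 - <<'E'
from h import *
rel((.467,.417,.2),yaw=105)
for n in("scene",):
    im,_=manip.camera(n);im=im[...,::-1]
    cv2.imwrite(f"pics/c5.png",cv2.resize(im[90:250,180:420],(792,528),interpolation=cv2.INTER_CUBIC))
E
```

```text
t 11.45 pos [ 0.5114 -0.1951  0.1841] toolx 68.0 toolz [ 0.0002  0.0005 -1.    ] F [-0.2829  0.4336 -1.4574] g 0.4460849454129405 q [-0.3948  0.2516  0.7849  1.7881 -0.192   1.1801  0.0642]
(0.467, 0.417, 0.2) -> [ 0.5509 -0.2703 -0.0157]
twist -0.6456341691155021 or half-turn alt 2.4959584844742917
```

View pics/c5.png

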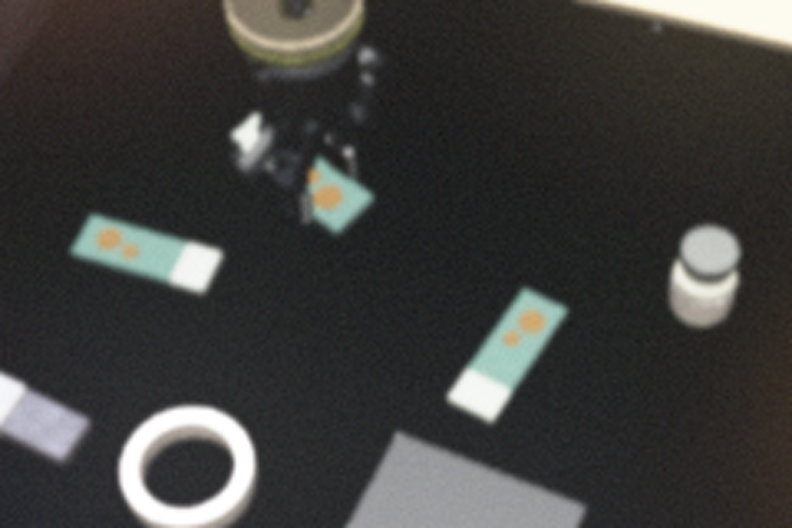

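Call:
jog_arm --steps '[0.03, 0.02, -0.01, 0, -0.03, 0.03, 0.06, -0.03, 0, -0.1, 0.03, 0.1, -0.05, 0, -0.17, 0.03, 0.14, -0.07, 0, -0.24, 0.03, 0.18, -0.09, 0, -0.31, 0.03, 0.22, -0.11, 0, -0.38, 0.03, 0.26, -0.13, 0, -0.45, 0.03, 0.3, -0.15, 0, -0.52, 0.03, 0.34, -0.17, 0, -0.59, 0.03, 0.38, -0.19, 0, -0.645]'

```text
clock: 12.5
position: [0.4766, 0.2297, 0.1829]
ee_rot: [0.608, 0.794, -0.001, -0.0]
ft_force: [0.7, -0.1, -1.0]
grip_width: 0.448
```

```bash
python3 - <<'E'
from h import *
rel((.467,.417,.2),yaw=105)
E
```

```text
t 12.5 pos [0.4766 0.2297 0.1829] toolx 105.1 toolz [-0.0019 -0.001  -1.    ] F [ 0.703  -0.0533 -1.0456] g 0.44791825738319957 q [-0.9152  0.1715  0.4218  1.8196 -0.076   1.1685 -0.2051]
(0.467, 0.417, 0.2) -> [ 0.1833  0.0396 -0.0173]
twist 0.0020250679218080697 or half-turn alt -3.1395675856679848
```

Call:
jog_arm --steps '[0.03, 0.04, 0.01, 0, 0, 0.03, 0.08, 0.02, 0, 0, 0.03, 0.12, 0.03, 0, 0, 0.03, 0.16, 0.04, 0, 0, 0.03, 0.183, 0.04, 0, 0, 0.03, 0.183, 0.04, 0.02, 0, 0.03, 0.183, 0.04, 0.04, 0, 0.03, 0.183, 0.04, 0.06, 0, 0.03, 0.183, 0.04, 0.06, 0, 0.03, 0.183, 0.04, 0.06, 0]'

```text
clock: 13.5
position: [0.4688, 0.4149, 0.1235]
ee_rot: [0.609, 0.793, -0.001, -0.0]
ft_force: [0.1, 0.3, -1.0]
grip_width: 0.448
```

```bash
python3 - <<'E'
from h import *
rel((.467,.417,.1),yaw=105)
a,_=manip.camera("scene");b,_=manip.camera("top")
a=a[...,::-1];b=b[...,::-1]
cv2.imwrite("pics/sc6.png",a);cv2.imwrite("pics/tp6.png",b)
cv2.imwrite("pics/c6.png",np.hstack([cv2.resize(a[150:290,420:600],(396,308),interpolation=cv2.INTER_CUBIC),cv2.resize(b[140:280,80:260],(396,308),interpolation=cv2.INTER_CUBIC)]))
E
```

```text
t 13.5 pos [0.4688 0.4149 0.1235] toolx 104.9 toolz [-0.0013 -0.0015 -1.    ] F [ 0.0995  0.3054 -0.9651] g 0.44783459556442795 q [-1.0504  0.4385  0.3247  1.618  -0.1514  1.112  -0.426 ]
(0.467, 0.417, 0.1) -> [ 0.0025 -0.0012  0.0235]
twist -0.0010136868155830457 or half-turn alt 3.14057896677421
```

View pics/c6.png

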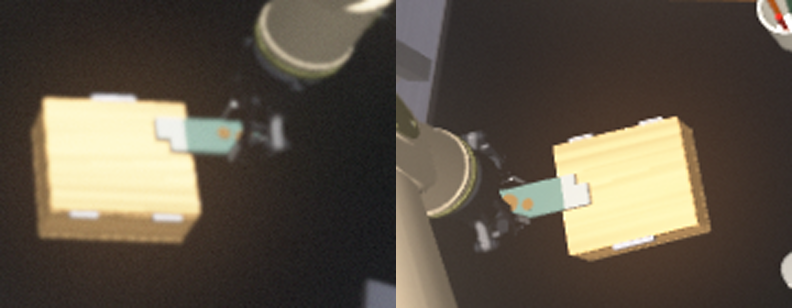

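Call:
jog_arm --steps '[0.03, 0.0025, -0.001, 0.008, 0, 0.03, 0.0025, -0.001, 0.016, 0, 0.03, 0.0025, -0.001, 0.024, 0, 0.03, 0.0025, -0.001, 0.03, 0, 0.03, 0.0025, -0.001, 0.034, 0, 0.03, 0.0025, -0.001, 0.038, 0, 0.03, 0.0025, -0.001, 0.041, 0, 0.03, 0.0025, -0.001, 0.044, 0, 0.03, 0.0025, -0.001, 0.047, 0, 0.03, 0.0025, -0.001, 0.05, 0]' --grip_force 20

```text
clock: 14.6
position: [0.4673, 0.4196, 0.0758]
ee_rot: [0.609, 0.793, 0.002, -0.001]
ft_force: [-5.7, 2.8, 9.0]
grip_width: 0.447
```

```bash
cat > look.py <<'E'
from h import *
import sys
def look(tag,sc,tp):
    a,da=manip.camera("scene");b,db=manip.camera("top");a=a[...,::-1];b=b[...,::-1]
    np.savez(f"{tag}.npz",a=a,b=b,da=da,db=db)
    f=lambda i,r:cv2.resize(i[r[1]:r[1]+140,r[0]:r[0]+180],(396,308),interpolation=cv2.INTER_CUBIC)
    cv2.imwrite(f"pics/{tag}.png",np.hstack([f(a,sc),f(b,tp)]))
E
python3 - <<'E'
from look import *
rel((.467,.417,.1),yaw=105)
look("c7",(420,150),(80,140))
E
```

```text
t 14.6 pos [0.4673 0.4196 0.0758] toolx 105.0 toolz [ 0.0007  0.0034 -1.    ] F [-5.7408  2.8154  8.9748] g 0.44687865437033214 q [-1.0442  0.4922  0.31    1.6525 -0.1723  1.0207 -0.4167]
(0.467, 0.417, 0.1) -> [-0.0023 -0.0009 -0.0242]
twist 0.0002661266371206195 or half-turn alt -3.1413265269526724
```

View pics/c7.png

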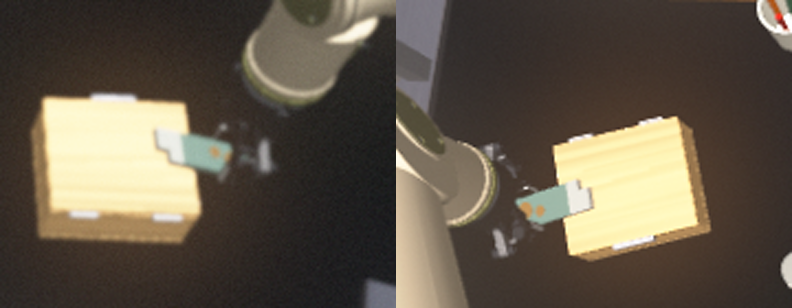

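```bash
cat > tilt.py <<'E'
from look import *
def tilt(tag,sc,tp):
    d=np.load(tag+".npz")
    for n,i,z,r in(("scene",d["a"],d["da"],sc),("top",d["b"],d["db"],tp)):
        x,y=r;g=i[y:y+140,x:x+180].astype(int)
        m=((g[...,1]-g[...,2]>15)&(g[...,0]-g[...,2]>0)).astype(np.uint8)
        k,l,s,c=cv2.connectedComponentsWithStats(m);j=1+np.argmax(s[1:,4]);mm=cv2.erode((l==j).astype(np.uint8),np.ones((3,3)))
        P=[]
        for v,u in np.argwhere(mm):
            zz=z[v+y,u+x]
            if zz>0:
                o,dr=ray(n,(u+x,v+y));P.append(o+dr*zz)
        P=np.array(P);
        for _ in range(3):
            c=P.mean(0);w=np.linalg.svd(P-c)[2];nn=w[2]*np.sign(w[2][2]);e=np.abs((P-c)@nn);P=P[e<max(.003,2*e.std())]
        print(n,len(P),"ctr",c+0,"normal",nn,"tilt",np.degrees(np.arccos(nn[2])),"uphill dir",np.degrees(np.arctan2(-nn[1],-nn[0])),"rms",e.std(), "c px",c@[1,0,0]*0+c[0]*0, s[j])
E
python3 -c "
from tilt import *
tilt('c7',(420,150),(80,140))"
```

```text
scene 115 ctr [0.4784 0.3873 0.079 ] normal [-0.1246  0.2935  0.9478] tilt 18.593947011766232 uphill dir -67.00716971845223 rms 0.0007386146237942558 c px 0.0 [ 83  62  22  16 219]
top 110 ctr [0.477  0.3875 0.08  ] normal [-0.0788  0.3103  0.9474] tilt 18.674692579361906 uphill dir -75.75010425020976 rms 0.0006901259882675587 c px 0.0 [ 55  84  24  18 215]
```

Call:
jog_arm --steps '[0.03, 0, 0, 0.003, 0, 0.03, 0, 0, 0.006, 0, 0.03, 0, 0, 0.009, 0, 0.03, 0, 0, 0.012, 0, 0.03, 0, 0, 0.014, 0, 0.03, 0, 0, 0.016, 0, 0.03, 0, 0, 0.018, 0, 0.03, 0, 0, 0.02, 0, 0.03, 0, 0, 0.021, 0, 0.03, 0, 0, 0.021, 0]'

```text
clock: 15.7
position: [0.4683, 0.4195, 0.055]
ee_rot: [0.609, 0.793, 0.002, -0.0]
ft_force: [-0.1, 3.5, 6.7]
grip_width: 0.45
```

```bash
python3 - <<'E'
from tilt import *
rel((.467,.417,.1),yaw=105)
look("c8",(420,150),(80,140));tilt('c8',(420,150),(80,140))
E
```

```text
t 15.7 pos [0.4683 0.4195 0.055 ] toolx 105.0 toolz [ 0.0024  0.0037 -1.    ] F [-0.0827  3.4654  6.7279] g 0.44968022274228664 q [-1.0388  0.5182  0.3043  1.6643 -0.1806  0.9822 -0.4103]
(0.467, 0.417, 0.1) -> [-0.0019 -0.0018 -0.045 ]
twist 2.847146183558785e-05 or half-turn alt -3.1415641821279574
scene 28 ctr [0.4799 0.3894 0.0773] normal [-0.1785  0.7261  0.664 ] tilt 48.39428594968076 uphill dir -76.18908871436295 rms 0.000484219136240698 c px 0.0 [87 62 11 18 85]
top 45 ctr [0.4785 0.3916 0.0756] normal [-0.1647  0.6507  0.7412] tilt 42.162709686349665 uphill dir -75.79421511414769 rms 0.0005250855499094201 c px 0.0 [ 64  84  11  17 104]
```

View pics/c8.png

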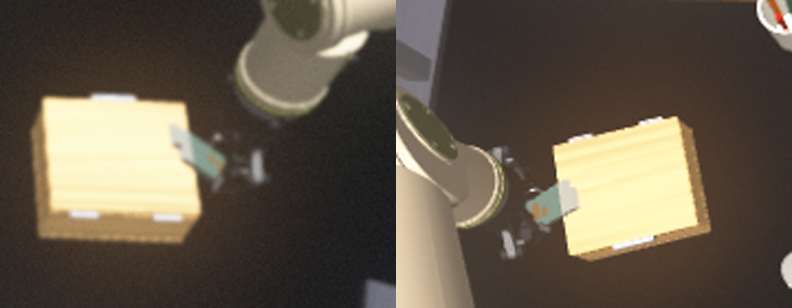

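Call:
jog_arm --steps '[0.03, 0, 0, 0, 0, 0.03, 0, 0, 0, 0, 0.03, 0, 0, 0, 0, 0.03, 0, 0, -0.01, 0, 0.03, 0, 0, -0.03, 0, 0.03, 0.01, 0, -0.06, 0, 0.03, 0.01, 0, -0.09, 0, 0.03, 0.01, 0, -0.12, 0, 0.03, 0.01, 0, -0.15, 0, 0.03, 0.01, 0, -0.15, 0]' --grip_force 100

```text
clock: 16.8
position: [0.4667, 0.4281, 0.2084]
ee_rot: [0.609, 0.793, 0.004, 0.0]
ft_force: [-0.1, 0.8, -0.9]
grip_width: 0.434
```

```bash
python3 - <<'E'
from tilt import *
rel((.48,.28,.23),(.65,-.0,.23),yaw=105)
look("c9",(420,110),(80,140));tilt('c9',(420,110),(80,140))
E
```

```text
t 16.8 pos [0.4667 0.4281 0.2084] toolx 104.9 toolz [ 0.0049  0.0053 -1.    ] F [-0.0725  0.8123 -0.8801] g 0.4341402815085928 q [-1.0758  0.3748  0.3384  1.516  -0.1283  1.2654 -0.461 ]
(0.48, 0.28, 0.23) -> [-0.1465 -0.0251 -0.0223]
(0.65, -0.0, 0.23) -> [-0.4608  0.067  -0.023 ]
twist -0.0013591376359834257 or half-turn alt 3.1402335159538097
scene 72 ctr [0.4764 0.3994 0.225 ] normal [-0.1867  0.6119  0.7686] tilt 39.77123351042566 uphill dir -73.02825317017619 rms 0.0003728705173058649 c px 0.0 [111  67  18  22 157]
top 82 ctr [0.4742 0.3992 0.2241] normal [-0.1722  0.633   0.7548] tilt 40.993780333475186 uphill dir -74.77746664948388 rms 0.00040689482706146633 c px 0.0 [ 29  73  18  21 172]
```

View pics/c9.png

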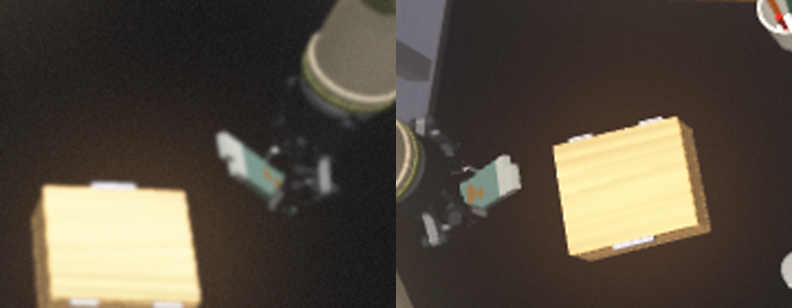

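Call:
jog_arm --steps '[0.03, -0.02, 0, -0.005, 0, 0.03, -0.055, 0, -0.01, 0, 0.03, -0.09, 0, -0.01, 0, 0.03, -0.13, 0, -0.01, 0, 0.03, -0.17, 0, -0.01, 0, 0.03, -0.21, 0.01, -0.01, 0, 0.03, -0.25, 0.02, -0.01, 0, 0.03, -0.29, 0.03, -0.01, 0, 0.03, -0.33, 0.04, -0.01, 0, 0.03, -0.36, 0.05, -0.01, 0]'

```text
clock: 17.9
position: [0.6062, 0.088, 0.2124]
ee_rot: [0.61, 0.792, -0.001, -0.0]
ft_force: [0.6, 0.2, -0.5]
grip_width: 0.429
```

```bash
python3 - <<'E'
from tilt import *
rel((.6645,-.021,.2),yaw=105)
E
```

```text
t 17.9 pos [0.6062 0.088  0.2124] toolx 104.8 toolz [-0.0015 -0.0014 -1.    ] F [ 0.6079  0.1621 -0.545 ] g 0.42894660486152686 q [-0.6315  0.3501  0.5218  1.5694 -0.1786  1.2719  0.1751]
(0.6645, -0.021, 0.2) -> [-0.1203  0.0286  0.0125]
twist -0.003855745284930414 or half-turn alt 3.1377369083048627
```

Call:
jog_arm --steps '[0.03, -0.03, 0.007, 0.003, 0, 0.03, -0.06, 0.014, 0.006, 0, 0.03, -0.09, 0.021, 0.009, 0, 0.03, -0.11, 0.026, 0.011, 0, 0.03, -0.118, 0.028, 0.011, 0, 0.03, -0.12, 0.029, 0.011, 0, 0.03, -0.12, 0.029, 0.011, 0, 0.03, -0.12, 0.029, 0.011, 0, 0.03, -0.12, 0.029, 0.011, 0, 0.03, -0.12, 0.029, 0.011, 0]'

```text
clock: 18.9
position: [0.665, -0.0153, 0.2025]
ee_rot: [0.609, 0.793, 0.0, -0.0]
ft_force: [-0.1, -0.3, -1.3]
grip_width: 0.432
```

```bash
python3 - <<'E'
from tilt import *
rel((.6645,-.021,.2),yaw=105)
sc=(230,150);tp=(240,100)
look("c10",sc,tp);tilt('c10',sc,tp)
d=np.load("c10.npz");cv2.imwrite("pics/full10.png",d["a"])
# frosted (white) end depth points
for n,i,z in(("scene",d["a"],d["da"]),("top",d["b"],d["db"])):
    P=[]
    for v,u in np.argwhere(z>0):
        pass
E
```

```text
t 18.9 pos [ 0.665  -0.0153  0.2025] toolx 105.0 toolz [ 0.0002  0.0005 -1.    ] F [-0.1495 -0.3096 -1.3335] g 0.43188523387027766 q [-0.4351  0.4839  0.5463  1.4309 -0.2543  1.2971  0.3909]
(0.6645, -0.021, 0.2) -> [-0.0054 -0.002   0.0025]
twist 0.00035617360780346787 or half-turn alt -3.14123647998199
scene 180 ctr [ 0.6749 -0.0458  0.2205] normal [-0.1984  0.6261  0.7541] tilt 41.05310782197285 uphill dir -72.41533565408282 rms 0.000744229215071543 c px 0.0 [ 76  49  17  23 262]
top 277 ctr [ 0.8519 -0.1196  0.0682] normal [-0.2271  0.0625  0.9719] tilt 13.622513133633152 uphill dir -15.379375446213817 rms 0.0008320865642310485 c px 0.0 [ 82   0  39  24 561]
```

View pics/c10.png

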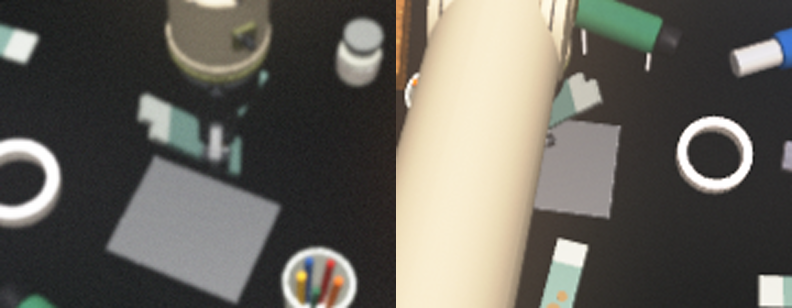

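View pics/full10.png

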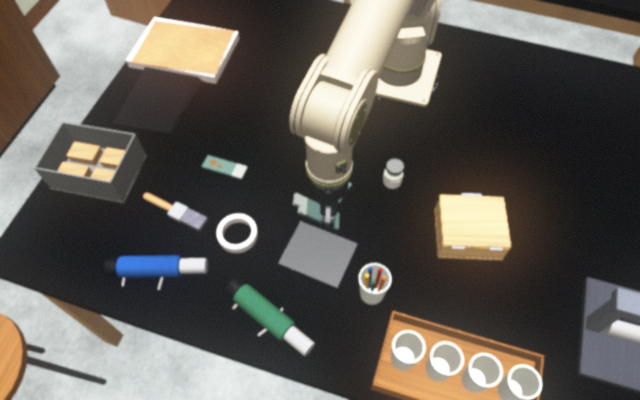

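Call:
jog_arm --steps '[0.03, 0, 0, 0.003, 0, 0.03, 0, 0, 0.006, 0, 0.03, 0, 0, 0.007, 0, 0.03, 0, 0, 0.007, 0, 0.03, 0, 0, 0.007, 0, 0.03, 0, 0, 0.007, 0, 0.03, 0, 0, 0.007, 0, 0.03, 0, 0, 0.007, 0, 0.03, 0, 0, 0.007, 0, 0.03, 0, 0, 0.007, 0]'

```text
clock: 20.0
position: [0.6651, -0.0161, 0.1953]
ee_rot: [0.609, 0.793, 0.0, -0.0]
ft_force: [0.1, 0.9, -1.4]
grip_width: 0.43
```

```bash
python3 - <<'E'
from tilt import *
rel((.6645,-.021,.2),yaw=105)
sc=(230,150);tp=(310,100)
look("c11",sc,tp);tilt('c11',sc,tp)
# lid / box top height and level check, plates and jar moved? compare with first frames
d=np.load("c11.npz");P=[]
for v in range(198,246,3):
    for u in range(445,505,3):
        o,r=ray("scene",(u,v));P.append(o+r*d["da"][v,u])
P=np.array(P);P=P[abs(P[:,2]-np.median(P[:,2]))<.01];c=P.mean(0);w=np.linalg.svd(P-c)[2][2];print("lid top z",np.median(P[:,2]),"normal",w,len(P))
a0=cv2.imread("pics/scene0.png").astype(int);df=np.abs(d["a"].astype(int)-a0).max(2)>70
k,l,s,_=cv2.connectedComponentsWithStats(df.astype(np.uint8));print(s[1:][s[1:,4]>25])
E
```

```text
t 20.0 pos [ 0.6651 -0.0161  0.1953] toolx 105.0 toolz [ 0.      0.0001 -1.    ] F [ 0.0638  0.9136 -1.4124] g 0.42962581453990206 q [-0.4333  0.4893  0.5448  1.4391 -0.2569  1.2843  0.3929]
(0.6645, -0.021, 0.2) -> [-0.0046 -0.0018 -0.0047]
twist -0.0008161649390665546 or half-turn alt 3.140776488650727
scene 172 ctr [ 0.6746 -0.0464  0.2127] normal [-0.195   0.6369  0.7458] tilt 41.76858769682357 uphill dir -72.97840172922233 rms 0.0007504017657496936 c px 0.0 [ 76  50  16  23 256]
top 373 ctr [ 0.8379 -0.4057  0.068 ] normal [-0.304  -0.1017  0.9472] tilt 18.69402425111275 uphill dir 18.493071228164567 rms 0.0008416734367045781 c px 0.0 [102   2  51  29 826]
lid top z 0.07224161624120895 normal [-0.0127 -0.0035  0.9999] 319
[[ 289    0  119  188 9517]
 [ 411    0   13   17  102]
 [ 423   19   10   14   88]
 [ 399   27   23   11  229]
 [ 366   66   13   27  166]
 [ 258  164   39   34  618]
 [ 316  181   32   35  561]
 [ 440  192   66   18  232]
 [ 293  195   38   29  455]
 [ 443  199   67   52 2597]
 [ 506  210   23   35  425]
 [ 334  215    5   15   53]]
```

```bash
python3 - <<'E'
from tilt import *
d=np.load("c11.npz");a=np.load("top0_rgb.npy")[...,::-1]
f=lambda i:cv2.resize(i[195:270,290:460],(390,172),interpolation=cv2.INTER_CUBIC)
cv2.imwrite("pics/cmp.png",np.vstack([f(a),f(d["b"])]))
E
```

```text
(no output)
```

View pics/cmp.png

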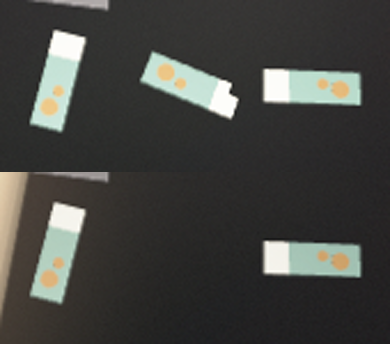

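Both square plates are where they were, the lid is shut and level, and the plate is steady at about 41°. I'm handing the job in.

```bash
python3 -c "
from workcell import manip
print(manip.hand_in())"
```

```text
the job is handed in; nothing more can be done
None
```

The box lid is shut, and the notched plate is held label end up over the check mat. I handed the job in at about 20 s, with no verdict reported.

- **Lid:** I pushed it down with the closed fingers until it met the rim, at about 34 N vertical. Including the sideways push, the total at the wrist was about 39 N. The last check put the lid top at 72 mm and level; the sizes given make it 73 mm.
- **Tilt:** The moves cannot tilt the tool. So I gripped the plate lightly near its clear end and pressed the frosted end on the side edge of the shut lid until the plate turned in the grip. Then I tightened to 100 N and carried it to the mat.
- **Final pose:** The plate's centre is about 20 cm above the bench and within about 5 mm of the mat centre. The frosted, notched end is the higher one and the label face is still on the upper side.
- **Readings that differ:** The scene camera gave tilts of 39.8°, 41.1° and 41.8° after tightening, and the top camera gave 41.0° in the first of those looks. I take the tilt as 40 to 42°. At the mat the arm partly hid the plate from the top camera, so its tilt numbers there came from another object and I did not use them.
- **Other objects:** Both square plates are where they started in the top view. No other objects outside the arm and box areas showed a change in the scene view.

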